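# Find a dropped pulley's high spot under the dial gauge and lock it there

### The job

A belt pulley from the centrifuge was dropped, and its rim now bulges in one place; it sits on the run-out stand with the brake on. Take the brake fully off, turn the pulley slowly by its crank (never faster than half a turn a second) until the gauge's needle stands at the highest reading of the whole turn, bring it to rest there, then swing the brake lever fully on so that the high spot stays locked at the plunger for dressing. Keep off the dial gauge and leave everything else on the bench where it is.

Things in the scene. Friction and masses are not known exactly. Their poses are not given: they have to be found in the camera images.
- stand: run-out stand, fixed: a grey base plate 150 x 374 mm (top 16 mm above the bench) that carries a spoked aluminium belt pulley on an upright spindle (free to turn either way without end), a dial gauge at one end (+y) and a cam-lever brake at the other (-y). Origin on the spindle axis at bench level; z up, y along the plate towards the gauge, x across the plate (away from the robot when its yaw is 0).
- spindle_axis (a point): fixed point on the spindle axis, 100 mm above the bench. The pulley's rim is 140 mm across and lies 42 to 62 mm above the bench; in one place, at no mark, it is knocked outward by about 4 mm, fading out over about 45 degrees to either side: this is the high spot.
- crank: steel crank arm clamped on the top of the pulley, so that both turn as one; it was clamped at any angle, so its direction says nothing of where the high spot is. Origin on the spindle axis at bench level, x towards the crank handle, z up. The arm lies 67 to 75 mm above the bench. Turning it takes under 2 N at the handle when the brake is off.
- crank_handle (a point): point on the axis of the crank's upright black handle, 100 mm above the bench and 45 mm from the spindle axis. The handle is a cylinder 18 mm across that spins freely on its pin and stands 75 to 120 mm above the bench; pinch it from above and lead it round in a circle.
- gauge: dial gauge lying face up, round case 92 mm across about a point 162 mm from the spindle axis along the stand's +y, top 65 mm above the bench. Its black needle is 39 mm long on a white face. Its plunger, 52 mm above the bench, is sprung against the pulley's rim. Not to be touched. Origin is that of the stand.
- needle (a joint): turn of the gauge's needle, rad: about 0 (to -0.1) where the rim is round, growing (clockwise from above) by 0.4 rad for every mm that the rim pushes the plunger out. At 0 the needle points 0.8 rad to the left of the stand's +x. It is highest when the high spot stands at the plunger.
- brake (a joint): angle of the brake lever, rad: 0 fully off, 1.2 fully on, stops at both ends. Seen from above it turns clockwise to go on. The shoe meets the drum under the pulley at about 0.8; from there to 1.2 it grips harder. A stiff pivot holds the lever where it is left; moving it takes about 2 to 4 N at the handle.
- brake_pivot (a point): fixed point on the upright pivot axis of the brake lever, 70 mm above the bench, 120 mm from the spindle axis along the stand's -y.
- brake_handle (a point): point on the axis of the brake lever's upright black handle, 70 mm above the bench, 72 mm from the pivot. The handle is 17 mm across and stands 45 to 92 mm above the bench; the lever's bar under it lies 37 to 45 mm high. Fully off the lever points along the stand's -y, 10 degrees towards -x; fully on it points along -x, 11 degrees towards -y.
- timer: white bench timer, 68 x 62 x 19 mm, loose on the bench in front of the stand
- marker_b: white marker with a red cap, 135 mm long, 17 mm thick, loose on the bench in front of the stand
- tweezers: steel tweezers, 124 mm long, 14 mm wide, 9 mm high, loose on the far right part of the stand's base plate
- bottle_small: small white bottle with a red cap, 34 mm across, 62 mm high, loose on the bench right of the stand
- pen_a: pen, 145 mm long, lying on the black logbook right of the stand
- spare_pulley: small loose aluminium pulley, 69 mm across, 26 mm high, on the bench left of the stand
- wrench: steel wrench, 140 mm long, loose on the bench left of the stand

How it is judged:
By the outcome, as a careful person would: the job done as asked, in the order asked, and still so for the second after the job is handed in, with the robot touching nothing.
It also fails if it takes over 72 s, if anything falls off the work surface, if the arm or the gripper's body presses on something with over 40 N, if the wrist force passes 120 N, or if a joint passes its speed limit or range.

### The arm

A 6-joint arm with a two-finger parallel gripper is mounted at the origin on a cart in front of the work surface, level with it; the furniture and walls round the work are solid. World frame = base frame: x ahead of the robot, y to its left, z up, the work surface at z = 0. Lengths are in m, angles in degrees, forces in N, time in s.
With the tool pointing down it reaches from about 0.25 to 0.725 m from the base axis. Payload 9.7 kg.
Tool frame: the origin (TCP) lies at the very end of the fingers, on their centre line; the grasp point (between the pads) lies 19 mm behind it (bot.grip_point_offset is the distance from the TCP to the grasp point, in m); y points along the fingers, x is the direction in which the jaws open and shut, and the axes are right-handed (so a half turn about y gives the same grasp; the last joint's range is limited). The gripper opens to 85 mm and grips with 20 to 120 N. Pads are 22 mm wide; open, the fingers measure 114 mm over their backs; the gripper's body (76 mm by 85 mm) begins 54 mm behind the grasp point. The pads swing forward as they close: fully open they stand 13 mm farther back than shut.
Start: joints at [66.635, 4.979, 10.078, 95.1, 0, 90], TCP at [0.218, 0.505, 0.231] pointing down, gripper open.
Joint ranges: [-179.16, 179.16], [-48.56, 103.87], [-65.8, 70.77], [-126.05, 130.52], [-82.76, 87.17], [-180, 180]. Speed limits (degrees/s): [127.2, 127.2, 147.25, 180, 180, 180].

### API

Orientations are given as [roll, pitch, yaw] about the fixed x, y, z axes, in that order (R = Rz(yaw) Ry(pitch) Rx(roll)).
In Python, from workcell import bot gives the robot as it stands.
- The arm moves only by the shell command python3 -m inch 'ROWS' [FORCE]. ROWS is JSON, a list of rows, each a list of 3 entries, a list of its own where there are three numbers: the shift along the tool's x, y, z in mm, then the turn, a rotation vector about the tool's x, y, z in rad, then the finger opening in mm, from 0 to 85.4. In form: [[[x, y, z], [ax, ay, az], grip], ...]. A call has 1 to 20 rows; each row is the pose to reach, as a shift and turn from the pose measured when the call began, along the tool's axes at that moment; what a row does not reach only later rows make up. A row lasts 1/10 s, in which the tool goes at most 50 mm and 8.59 degrees, less where a joint would pass 70% of its speed; a pose out of reach is approached as far as the arm can. A call with a gripper value outside its range is refused whole. The fingers move at their own pace and stop on an object; FORCE is the grip in N (left out, the last holds). Time passes only in rows, so rows that repeat a pose let the fingers close. It gives the time, the measured TCP pose, the force and the opening at its end, in the units of the state.
- bot.get_obs(): the state, without advancing time (a new reading comes with each control period).
- bot.camera(name): name is "scene" or "top" or "wrist"; returns a dict with "frame" (480x640x3 uint8, red, green, blue), "mtx" (3x3 intrinsics, pixels), "origin" and "orientation" of the camera in the world. Camera axes: x right, y down, z forward; pixel columns grow to the right and rows downward; lengths in m; the calibration is good to about 2 mm. A picture is of the moment at which its call begins. There is no depth.
- bot.job_done(): hands the job in, once; it reports no verdict.
Trained networks look in a picture, given as the dict that the camera call returned (one of the last four; its "shot" number tells which), for a name from the list of things; names that differ only in an ending like _2 or _b are one class to them, and where a whole thing is asked for, a point or a joint stands for the part that bears it (a point fixed in the world has none). Each returns a list of dicts, best first, with "confidence" (0 to 1); they miss things now and then, are a little off and sometimes report something else, mostly with a low value. They report only what shows in the picture. A call takes as long as a camera call.
- bot.search_frame(picture, name): "box" ([left, top, right, bottom] in pixels, round what is visible of it).
- bot.cut_out(picture, name): "region" (480x640 bool, what is visible of it) and "box" ([left, top, right, bottom] in pixels, round what is visible of it).
The state is a dict: "time": time; "q": joint angles; "qd": joint speeds; "joint_efforts": joint torques, N m; "ee_pos": TCP position; "tcp_rot": TCP orientation; "wrist_force": force on the tool from outside, world axes, zero at the start; "torque": the same for the moment, N m; "opening": finger opening in m.
Only numpy, scipy, OpenCV 4.12 (cv2) and the standard library are available. Lean on these libraries where they do the work, as an engineer would, in place of code of your own. Each camera call takes 0.05 s, during which the arm holds its last target. There are 200 camera calls.

## Working session

There is one attempt and no reset: what is moved stays moved. The work goes in short steps, Python scripts to look and compute and a shell command to move; the robot and the scene stay as the last step left them, time stands still between calls to the robot, and variables do not carry over. Pictures are saved under pics/ and viewed, about 8 in all and at most 12, crops included, and the job is handed in when it is done.

```bash
mkdir -p pics
cat > h.py <<'E'
from workcell import bot
import numpy as np, cv2
from scipy.spatial.transform import Rotation as R
def Rm(o):
    o=np.array(o,float)
    return o if o.shape==(3,3) else R.from_euler('xyz',o,degrees=True).as_matrix()
def ray(p,uv):
    d=Rm(p['orientation'])@np.linalg.solve(np.array(p['mtx']),[uv[0],uv[1],1]); return np.array(p['origin']),d
def atz(p,uv,z):
    o,d=ray(p,uv); return o+d*(z-o[2])/d[2]
def proj(p,X):
    c=Rm(p['orientation']).T@(np.array(X)-np.array(p['origin'])); c=np.array(p['mtx'])@c; return c[:2]/c[2]
def save(p,n): cv2.imwrite('pics/'+n,cv2.cvtColor(p['frame'],cv2.COLOR_RGB2BGR))
E
python3 - <<'E'
from h import *
np.set_printoptions(precision=4,suppress=True)
o=bot.get_obs(); print(o['time'],o['ee_pos'],o['tcp_rot'],o['opening'],o['wrist_force'])
for c in ['top','scene']:
    p=bot.camera(c); save(p,c+'0.png'); print(c,p['origin'],p['orientation'],p['mtx'])
    for n in ['stand','crank','crank_handle','gauge','needle','brake','brake_handle']:
        for r in bot.search_frame(p,n)[:2]:
            b=r['box']; print(n,r['confidence'],np.round(b),atz(p,[(b[0]+b[2])/2,(b[1]+b[3])/2],.06))
E
```

```text
0.0 [0.218  0.5047 0.2306] [-89.9994   0.0757  66.6328] 0.08510110934732752 [0.0683 0.119  0.8161]
top [ 0.2895 -0.0386  1.3637] [-169.7339   -0.1398  -89.9682] [[485.1584   0.     323.7887]
 [  0.     485.1584 237.2115]
 [  0.       0.       1.    ]]
stand 0.85 [229. 171. 368. 265.] [0.5788 0.0284 0.06  ]
crank 0.43 [291. 189. 312. 215.] [0.6249 0.02   0.06  ]
crank_handle 0.56 [290. 191. 312. 215.] [0.6211 0.0223 0.06  ]
gauge 0.57 [232. 218. 268. 252.] [0.531  0.1597 0.06  ]
brake 0.7 [340. 193. 364. 221.] [ 0.6105 -0.1189  0.06  ]
brake 0.25 [233. 219. 273. 250.] [0.5338 0.1513 0.06  ]
brake_handle 0.66 [336. 194. 368. 221.] [ 0.6089 -0.1196  0.06  ]
scene [ 0.2039 -0.7034  0.8997] [-136.7636    0.8967  -28.0712] [[475.9377   0.     321.9082]
 [  0.     475.9377 242.1405]
 [  0.       0.       1.    ]]
stand 0.7 [254. 197. 401. 301.] [ 0.5644 -0.0264  0.06  ]
crank 0.52 [328. 204. 344. 235.] [0.6313 0.0508 0.06  ]
crank_handle 0.65 [330. 203. 344. 238.] [0.6327 0.0475 0.06  ]
gauge 0.87 [266. 194. 302. 220.] [0.5357 0.1585 0.06  ]
needle 0.31 [198. 187. 222. 204.] [0.382  0.2973 0.06  ]
brake 0.86 [360. 260. 378. 291.] [ 0.6081 -0.1429  0.06  ]
brake 0.53 [255. 195. 402. 301.] [ 0.568  -0.0247  0.06  ]
brake_handle 0.83 [357. 257. 379. 290.] [ 0.6094 -0.1374  0.06  ]
```

View pics/top0.png

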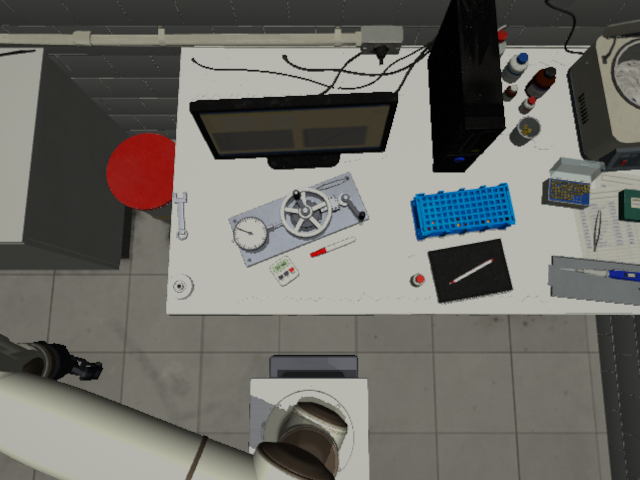

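View pics/scene0.png

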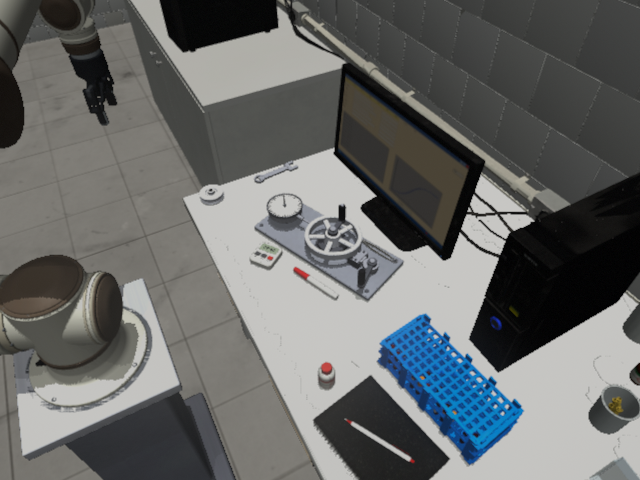

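Run:
```python
from h import *
a=cv2.imread('pics/top0.png')[165:275,222:382]; cv2.imwrite('pics/tc.png',cv2.resize(a,None,fx=5,fy=5,interpolation=cv2.INTER_CUBIC))
a=cv2.imread('pics/scene0.png')[185:305,248:408]; cv2.imwrite('pics/sc.png',cv2.resize(a,None,fx=5,fy=5,interpolation=cv2.INTER_CUBIC))
```

```text
(no output)
```

View pics/tc.png

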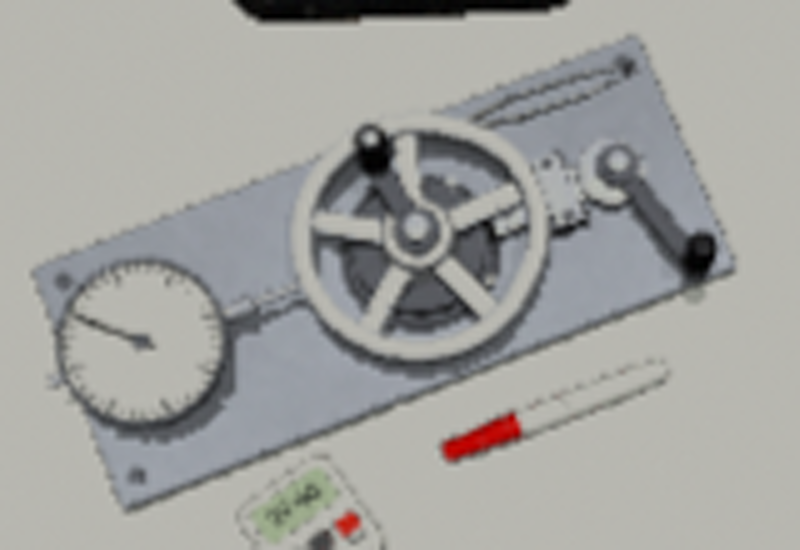

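View pics/sc.png

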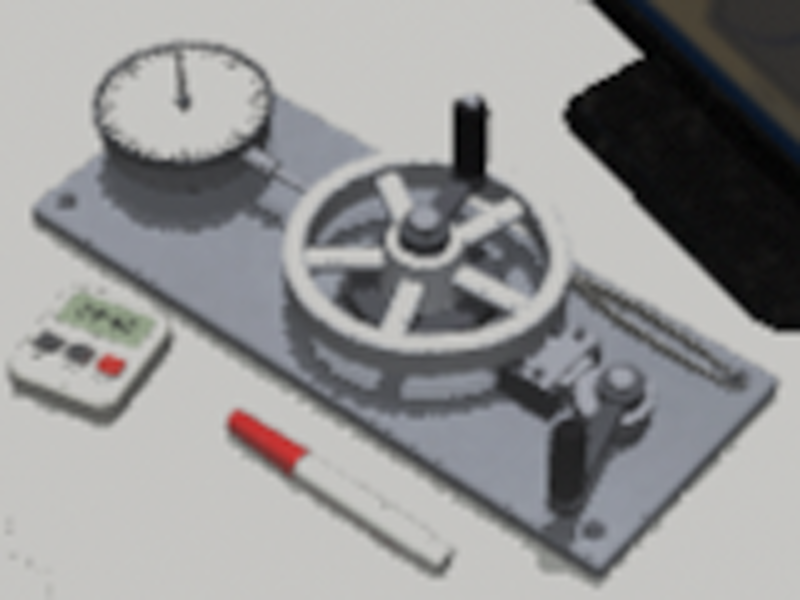

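Run:
```python
from h import *
from scipy.optimize import least_squares
np.set_printoptions(precision=4,suppress=True)
P={c:bot.camera(c) for c in('top','scene')}
t=lambda u,v,:('top',u/5+222-.4,v/5+165-.4)
s=lambda u,v,:('scene',u/5+248-.4,v/5+185-.4)
# local: key
obs=[(t(35,270),(-1,0)),(t(637,37),'TR'),(t(735,270),'BR'),(t(142,343),'G'),(t(418,228),'S'),(t(370,134),'H'),(t(703,243),'B'),(t(621,160),'P'),
(s(37,210),'BL'),(s(775,383),'TR'),(s(603,572),'BR'),(s(184,104),'G'),(s(470,100),'H'),(s(568,422),'B'),(s(626,378),'P')]
obs[0]=(obs[0][0],'TL')
# plate centre along y unknown offset c
def model(q,k):
    x,y,yw,ca,ba,c,pz=q; 
    L={'TL':(.075,.187+c,.016),'TR':(.075,-.187+c,.016),'BR':(-.075,-.187+c,.016),'BL':(-.075,.187+c,.016),'G':(0,.162,.065),'S':(0,0,.085),
     'H':(.045*np.cos(ca),.045*np.sin(ca),.12),'P':(0,-.12,pz)}
    b=np.radians(-100)-ba
    L['B']=(.072*np.cos(b),-.12+.072*np.sin(b),.092)
    l=np.array(L[k]); return R.from_euler('z',yw).apply(l)+[x,y,0]
def f(q): return np.concatenate([proj(P[o[0]],model(q,k))-o[1:] for o,k in obs])
r=least_squares(f,[.59,.02,.38,.5,1.1,0,.06],loss='soft_l1')
print(r.x,'yaw',np.degrees(r.x[2]),'crank world deg',np.degrees(r.x[2]+r.x[3]))
for (o,k),e in zip(obs,f(r.x).reshape(-1,2)): print(o[0],k,e)
for k in 'SHBPG': print(k,model(r.x,k))
np.save('fit.npy',r.x)
```

```text
[0.598  0.0089 0.3853 0.1738 1.1508 0.0227 0.0519] yaw 22.078084638772033 crank world deg 32.033772549377396
top TL [-0.8781 -0.5706]
top TR [ 0.2207 -1.2764]
top BR [ 0.8688 -0.9595]
top G [ 0.1591 -0.5477]
top S [-0.0195 -0.9775]
top H [0.2107 0.6881]
top B [0.0197 0.1972]
top P [-0.2315 -0.2843]
scene BL [-2.2631 -0.1957]
scene TR [ 1.1651 -0.6755]
scene BR [-0.5994 -0.0364]
scene G [-0.4315 -0.0486]
scene H [-0.1776  1.2901]
scene B [-0.2199  1.6152]
scene P [-0.8136  0.0197]
S [0.598  0.0089 0.085 ]
H [0.6362 0.0327 0.12  ]
B [ 0.585  -0.1448  0.092 ]
P [ 0.6431 -0.1023  0.0519]
G [0.5371 0.159  0.065 ]
```

Top view: gauge near (250,234), pulley (305,211), brake handle (362,214); the needle is near zero, and the brake is about 1.15–1.2 (on). First I move above the brake handle.

```bash
cat >> h.py <<'E'
q=np.load('fit.npy')
S=q[:2]; YW=q[2]
def brk(th):  # world xy of brake handle
    b=np.radians(-100)-th+YW; P=S+.12*np.array([np.sin(YW),-np.cos(YW)])
    return P+.072*np.array([np.cos(b),np.sin(b)]), np.degrees(b)+90
def rel(pos,yaw,o=None):
    o=o or bot.get_obs(); T=Rm(o['tcp_rot']); G=R.from_euler('xyz',[-90,0,yaw],degrees=True).as_matrix()
    return np.round(T.T@(np.array(pos)-o['ee_pos'])*1000,1), np.round(R.from_matrix(T.T@G).as_rotvec(),3)
E
python3 -m inch '[[[-451,0,-595],[0,2.15,0],40],[[-451,0,-595],[0,2.15,0],40],[[-451,0,-595],[0,2.15,0],40],[[-451,0,-595],[0,2.15,0],40],[[-451,0,-595],[0,2.15,0],40],[[-451,0,-595],[0,2.15,0],40],[[-451,0,-595],[0,2.15,0],40],[[-451,0,-595],[0,2.15,0],40],[[-451,0,-595],[0,2.15,0],40],[[-451,0,-595],[0,2.15,0],40],[[-451,0,-595],[0,2.15,0],40],[[-451,0,-595],[0,2.15,0],40],[[-451,0,-595],[0,2.15,0],40],[[-451,0,-595],[0,2.15,0],40],[[-451,0,-595],[0,2.15,0],40],[[-451,0,-595],[0,2.15,0],40],[[-451,0,-595],[0,2.15,0],40],[[-451,0,-595],[0,2.15,0],40],[[-451,0,-595],[0,2.15,0],40],[[-451,0,-595],[0,2.15,0],40]]' 20
python3 - <<'E'
from h import *
np.set_printoptions(precision=4,suppress=True)
o=bot.get_obs(); print(o['time'],o['ee_pos'],o['tcp_rot'],o['q'])
p=bot.camera('wrist'); save(p,'w1.png'); print(p['origin'],p['orientation'])
for n in ['crank_handle','brake_handle','brake','gauge']:
    for r in bot.search_frame(p,n)[:2]: print(n,r['confidence'],np.round(r['box']))
B,y=brk(1.2); print(B,y, proj(p,[*B,.092]),proj(p,[*S,.085]),rel([*B,.2],y))
t=bot.camera('top'); print('monitor edge x', [atz(t,(300,158),z)[0] for z in (.05,.1,.15)])
E
```

```text
time: 2.9
ee_pos: [0.5853, -0.144, 0.2321]
tcp_rot: [-90.0, -0.0, -56.5]
wrist_force: [1.2, -0.8, -0.2]
opening: 0.0398
2.9 [ 0.5853 -0.144   0.2321] [-89.953   -0.0467 -56.4567] [-13.8264  12.4009  18.5087  96.0416   0.0029 132.6302]
[ 0.6509 -0.1017  0.3747] [162.3358  -0.0129 -56.4493]
crank_handle 0.56 [116.   3. 180. 116.]
brake_handle 0.56 [293. 110. 333. 237.]
brake 0.74 [288. 106. 332. 236.]
gauge 0.76 [  1.  10.  55. 117.]
gauge 0.34 [110.   1. 185. 116.]
[ 0.583  -0.1419] -56.676850776926756 [314.0132 227.846 ] [155.4739 100.7824] (array([-3.7, 31.5, -0.4]), array([-0.   ,  0.003,  0.   ]))
monitor edge x [np.float64(0.7556017020610268), np.float64(0.7378610189959829), np.float64(0.7201203359309389)]
```

View pics/w1.png

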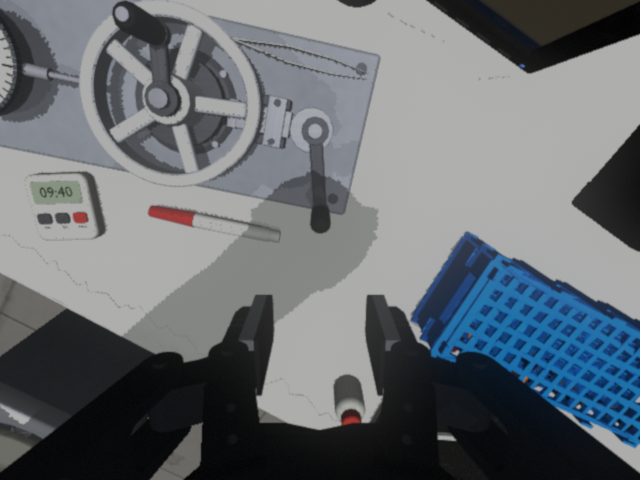

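Wrist view: brake handle top at (320,219), pivot (315,131), spindle hub (162,98), crank handle top (125,13). I refine the positions from these.

Run:
```python
from h import *
np.set_printoptions(precision=4,suppress=True)
p=bot.camera('wrist')
for n,uv,z in [('B',(320,219),.092),('P',(315,131),.055),('S',(161,98),.087),('S',(161,98),.08),('H',(125,13),.12),('plateBR',(346,213),.016),('plateTR',(379,57),.016)]:
    print(n,atz(p,uv,z))
B=atz(p,(320,219),.092)
print(rel([*B[:2],.06],-56.7))
```

```text
B [ 0.5919 -0.1426  0.092 ]
P [ 0.645  -0.1025  0.055 ]
S [0.6027 0.0045 0.087 ]
S [0.6015 0.0071 0.08  ]
H [0.64   0.0318 0.12  ]
plateBR [ 0.5955 -0.1717  0.016 ]
plateTR [ 0.7281 -0.1153  0.016 ]
(array([  1.6, 171.4,   6.6]), array([-0.   ,  0.003,  0.   ]))
```

```bash
python3 -m inch '[[[1,40,4],[0,0,0],40],[[1,80,4],[0,0,0],40],[[1,110,4],[0,0,0],40],[[1,130,4],[0,0,0],40],[[1,145,4],[0,0,0],40],[[1,155,4],[0,0,0],40],[[1,163,4],[0,0,0],40],[[1,170,4],[0,0,0],40],[[1,171,4],[0,0,0],40],[[1,171,4],[0,0,0],14],[[1,171,4],[0,0,0],14],[[1,171,4],[0,0,0],14],[[1,171,4],[0,0,0],14],[[1,171,4],[0,0,0],14],[[1,171,4],[0,0,0],14],[[1,171,4],[0,0,0],14]]' 20
python3 - <<'E'
from h import *
np.set_printoptions(precision=4,suppress=True)
o=bot.get_obs(); print(o['ee_pos'],o['tcp_rot'],o['opening'],o['wrist_force'])
t=np.array(o['tcp_rot']); 
# arc to off: pivot averaged, relative to current tcp
P=np.array([.644,-.1023]); d=o['ee_pos'][:2]-P; print(np.linalg.norm(d),np.degrees(np.arctan2(d[1],d[0])))
T=Rm(o['tcp_rot'])
for a in np.arange(0,75,5.):
    v=R.from_euler('z',a,degrees=True).apply([*d,0])-[*d,0]; print(a,np.round(T.T@v*1000,1),-round(np.radians(a),3))
E
```

```text
time: 4.85
ee_pos: [0.5897, -0.1437, 0.061]
tcp_rot: [-90.0, -0.0, -56.5]
wrist_force: [-1.5, -0.9, 5.9]
opening: 0.0168
[ 0.5897 -0.1437  0.061 ] [-89.9554  -0.049  -56.5382] 0.01675306649698867 [-1.4872 -0.857   5.9203]
0.06829815440484516 -142.70869339233099
0.0 [0. 0. 0.] -0.0
5.0 [5.9 0.  0.7] -0.087
10.0 [11.8  0.   1.8] -0.175
15.0 [17.5  0.   3.5] -0.262
20.0 [23.   0.   5.7] -0.349
25.0 [28.4  0.   8.3] -0.436
30.0 [33.5  0.  11.4] -0.524
35.0 [38.3  0.  14.9] -0.611
40.0 [42.7  0.1 18.9] -0.698
45.0 [46.9  0.1 23.2] -0.785
50.0 [50.6  0.1 27.8] -0.873
55.0 [53.9  0.1 32.8] -0.96
60.0 [56.7  0.1 38. ] -1.047
65.0 [59.1  0.1 43.5] -1.134
70.0 [61.   0.1 49.1] -1.222
```

```bash
python3 -m inch '[[[3,0,0],[0,-0.044,0],14],[[6.3,0,0.3],[0,-0.087,0],14],[[9.4,0,0.6],[0,-0.131,0],14],[[12.5,0,1.1],[0,-0.175,0],14],[[15.6,0,1.7],[0,-0.218,0],14],[[18.6,0,2.5],[0,-0.262,0],14],[[21.6,0,3.4],[0,-0.305,0],14],[[24.6,0,4.3],[0,-0.349,0],14],[[27.6,0,5.5],[0,-0.393,0],14],[[30.4,0,6.7],[0,-0.436,0],14],[[33.2,0,8.1],[0,-0.48,0],14],[[36,0,9.6],[0,-0.524,0],14],[[36,0,9.6],[0,-0.524,0],14]]'
python3 - <<'E'
from h import *
np.set_printoptions(precision=4,suppress=True)
o=bot.get_obs(); print(o['time'],o['ee_pos'],o['tcp_rot'],o['opening'],o['wrist_force'],o['torque'])
print(Rm(o['tcp_rot']).T@o['wrist_force'])
E
```

```text
time: 6.15
ee_pos: [0.6189, -0.1655, 0.061]
tcp_rot: [-89.7, -0.0, -26.3]
wrist_force: [6.5, 14.0, 0.3]
opening: 0.0167
6.15 [ 0.6189 -0.1655  0.061 ] [-89.6715  -0.0471 -26.2819] 0.01672085938021431 [ 6.5265 14.0382  0.2982] [ 2.6261 -1.2087  0.1053]
[-0.3638 -0.2097 15.4783]
```

```bash
python3 -m inch '[[[3,0,2],[0,-0.044,0],14],[[6.3,0,3.3],[0,-0.087,0],14],[[9.4,0,3.6],[0,-0.131,0],14],[[12.5,0,4.1],[0,-0.175,0],14],[[15.6,0,4.7],[0,-0.218,0],14],[[18.6,0,5.5],[0,-0.262,0],14],[[21.6,0,6.4],[0,-0.305,0],14],[[24.6,0,7.3],[0,-0.349,0],14],[[27.6,0,8.5],[0,-0.393,0],14],[[30.4,0,9.7],[0,-0.436,0],14],[[33.2,0,11.1],[0,-0.48,0],14],[[36,0,12.6],[0,-0.524,0],14],[[36,0,12.6],[0,-0.524,0],14]]'
python3 - <<'E'
from h import *
np.set_printoptions(precision=4,suppress=True)
o=bot.get_obs(); print(Rm(o['tcp_rot']).T@o['wrist_force'])
E
```

```text
time: 7.45
ee_pos: [0.6565, -0.1691, 0.0611]
tcp_rot: [-89.6, -0.2, 3.9]
wrist_force: [-2.5, 5.2, 3.5]
opening: 0.0165
[-2.1487 -3.4799  5.4091]
```

```bash
python3 -m inch '[[[3,0,0],[0,-0.044,0],14],[[6.3,0,0.3],[0,-0.087,0],14],[[9.4,0,0.6],[0,-0.131,0],14],[[11.5,0,1],[0,-0.15,0],14],[[12.5,0,1],[0,-0.15,0],14],[[12.5,0,1],[0,-0.15,0],14]]'
python3 - <<'E'
from h import *
np.set_printoptions(precision=4,suppress=True)
o=bot.get_obs(); print(Rm(o['tcp_rot']).T@o['wrist_force'])
E
```

```text
time: 8.05
ee_pos: [0.6592, -0.1678, 0.0606]
tcp_rot: [-89.4, 0.9, 12.3]
wrist_force: [-52.3, -0.3, 25.9]
opening: 0.0157
[-51.5188 -24.9486  11.0795]
```

Lever hit its off stop. Relieve, release, rise.

```bash
python3 -m inch '[[[0,0,0],[0,0,0],14],[[0,0,0],[0,0,0],14],[[0,0,0],[0,0,0],36],[[0,0,0],[0,0,0],36],[[0,0,0],[0,0,0],36],[[0,0,0],[0,0,0],36],[[0,-20,0],[0,0,0],36],[[0,-50,0],[0,0,0],36],[[0,-90,0],[0,0,0],36],[[0,-120,0],[0,0,0],36],[[0,-120,0],[0,0,0],36]]'
python3 - <<'E'
from h import *
np.set_printoptions(precision=4,suppress=True)
p=bot.camera('top'); save(p,'t2.png')
for r in bot.search_frame(p,'brake_handle')[:1]: b=r['box'];print(b,r['confidence'],proj(p,[*brk(0)[0],.092]))
o=bot.get_obs(); print(o['ee_pos'],rel([.638,.032,.175],22.1),brk(0))
E
```

```text
time: 9.15
ee_pos: [0.6629, -0.1689, 0.1859]
tcp_rot: [-89.6, 0.5, 12.3]
wrist_force: [-0.8, -0.6, -0.0]
opening: 0.0362
[ 0.6618 -0.1687  0.1809] (array([ 19.7,   7.6, 201. ]), array([-0.011, -0.17 , -0.014])) (array([ 0.6582, -0.1727]), np.float64(12.07808463877204))
```

```bash
python3 -m inch '[[[3,8,30],[-0.011,-0.03,-0.014],36],[[6,8,60],[-0.011,-0.08,-0.014],36],[[9,8,100],[-0.011,-0.12,-0.014],36],[[13,8,140],[-0.011,-0.17,-0.014],36],[[17,8,175],[-0.011,-0.17,-0.014],36],[[19,8,192],[-0.011,-0.17,-0.014],36],[[20,8,201],[-0.011,-0.17,-0.014],36],[[20,8,201],[-0.011,-0.17,-0.014],36],[[20,8,201],[-0.011,-0.17,-0.014],36]]'
python3 - <<'E'
from h import *
np.set_printoptions(precision=4,suppress=True)
o=bot.get_obs(); print(o['ee_pos'],o['tcp_rot'])
p=bot.camera('wrist'); save(p,'w2.png')
for n in ['gauge','needle','crank_handle']:
    for r in bot.search_frame(p,n)[:1]: print(n,r['confidence'],np.round(r['box']))
print(proj(p,[.638,.032,.12]),proj(p,[.5371,.159,.065]))
E
```

```text
time: 10.15
ee_pos: [0.6384, 0.0311, 0.1741]
tcp_rot: [-90.0, 0.0, 22.0]
wrist_force: [-0.5, 0.2, -0.5]
opening: 0.0359
[0.6384 0.0311 0.1741] [-90.0195   0.0146  22.0349]
gauge 0.84 [172.   0. 326. 100.]
crank_handle 0.96 [238. 225. 335. 275.]
[318.2816 262.857 ] [240.6536 -17.0359]
```

View pics/w2.png

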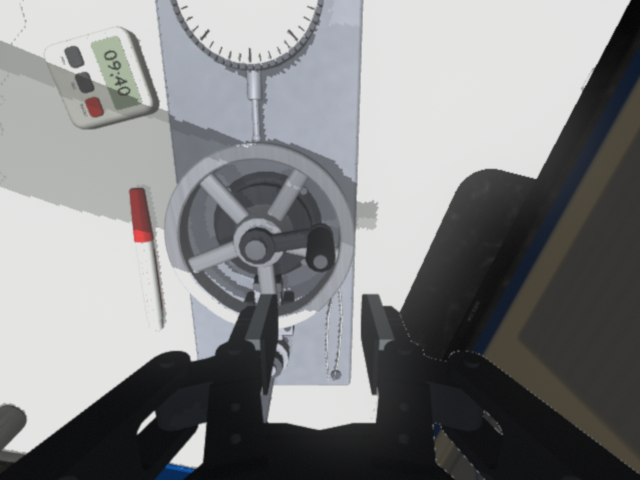

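Handle top at (320,262) as predicted, between the fingers; the gauge is cut off at the image top. Descend and grip.

```bash
python3 -m inch '[[[0,30,0],[0,0,0],36],[[0,55,0],[0,0,0],36],[[0,70,0],[0,0,0],36],[[0,80,0],[0,0,0],36],[[0,86,0],[0,0,0],36],[[0,86,0],[0,0,0],36],[[0,86,0],[0,0,0],15],[[0,86,0],[0,0,0],15],[[0,86,0],[0,0,0],15],[[0,86,0],[0,0,0],15],[[0,86,0],[0,0,0],15],[[0,86,0],[0,0,0],15]]' 20
python3 - <<'E'
from h import *
np.set_printoptions(precision=4,suppress=True)
o=bot.get_obs(); print(o['ee_pos'],o['tcp_rot'],o['opening'],Rm(o['tcp_rot']).T@o['wrist_force'])
for c in ['top','scene']:
    p=bot.camera(c); g=proj(p,[.5371,.159,.065]); print(c,g); u,v=np.round(g).astype(int)
    save(p,c+'3.png')
    a=p['frame'][v-40:v+40,u-40:u+60,::-1]; cv2.imwrite(f'pics/{c}3c.png',cv2.resize(a,None,fx=4,fy=5,interpolation=cv2.INTER_CUBIC))
a=np.hstack([cv2.imread('pics/top3c.png'),cv2.imread('pics/scene3c.png')]); cv2.imwrite('pics/g3.png',a)
E
```

```text
time: 11.55
ee_pos: [0.639, 0.031, 0.0896]
tcp_rot: [-90.0, -0.1, 22.0]
wrist_force: [0.7, 0.5, 5.9]
opening: 0.0172
[0.639  0.031  0.0896] [-90.0497  -0.1124  21.9955] 0.017243552514461104 [ 0.8801 -5.8847  0.1807]
top [250.1513 232.6635]
scene [283.9544 205.3506]
```

View pics/g3.png

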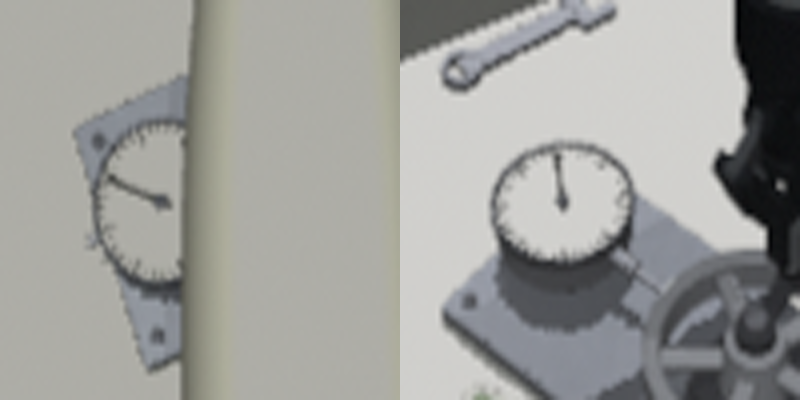

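```bash
cat > look.py <<'E'
from h import *
import sys
np.set_printoptions(precision=4,suppress=True)
def needle(p):
    g=cv2.cvtColor(p['frame'],cv2.COLOR_RGB2GRAY).astype(np.float32); best=[]
    Rz=R.from_euler('z',YW).as_matrix(); c0=np.array([.5371,.159,.065]); rr=np.arange(.009,.032,.001)
    ps=np.radians(np.arange(-120,90,1.))
    for dx in np.arange(-.003,.0031,.001):
        for dy in np.arange(-.003,.0031,.001):
            X=(c0+[dx,dy,0])+np.stack([np.cos(ps)[:,None]*rr,np.sin(ps)[:,None]*rr,0*ps[:,None]*rr],-1)@Rz.T
            uv=np.array([proj(p,x) for x in X.reshape(-1,3)]).astype(np.float32)
            s=cv2.remap(g,uv[:,0].reshape(len(ps),-1),uv[:,1].reshape(len(ps),-1),cv2.INTER_LINEAR).mean(1)
            i=s.argmin(); best.append((s[i],ps[i],dx,dy))
    best.sort(); b=np.array(best[:6]); return .8-b[:,1].mean(), b[:,1].std(), b[0,0], b[0,2:]
if __name__=='__main__':
    C=np.array([float(x) for x in open('C').read().split()])
    o=bot.get_obs(); d=o['ee_pos'][:2]-C; ph=np.degrees(np.arctan2(d[1],d[0])-YW)
    print('t',o['time'],'pos',o['ee_pos'],'r',np.linalg.norm(d),'phi',ph,'open',o['opening'],'F',Rm(o['tcp_rot']).T@o['wrist_force'])
    p=bot.camera('scene'); print('needle',*needle(p)); save(p,'last.png')
    T=Rm(o['tcp_rot'])
    step=float(sys.argv[1]) if len(sys.argv)>1 else 4; n=int(sys.argv[2]) if len(sys.argv)>2 else 15
    for k in range(1,n+1):
        a=np.radians(ph+step*k)+YW; w=np.array([*(C+.045*np.array([np.cos(a),np.sin(a)])),.0896])-o['ee_pos']
        print(np.round(T.T@w*1000,1).tolist(),end=' ')
E
echo .600 .0075 > C
python3 look.py 4 1
python3 -m inch '[[[-0.6,0,3.1],[0,0,0],15],[[-1.4,0,6.2],[0,0,0],15],[[-2.4,0,9.1],[0,0,0],15],[[-3.6,0,12],[0,0,0],15],[[-5,0,14.8],[0,0,0],15],[[-6.7,0,17.5],[0,0,0],15],[[-8.5,0,20.1],[0,0,0],15],[[-10.4,0,22.5],[0,0,0],15],[[-12.6,0,24.8],[0,0,0],15],[[-14.9,0,27],[0,0,0],15],[[-14.9,0,27],[0,0,0],15]]'
python3 look.py 4 15
```

```text
t 11.65 pos [0.639  0.031  0.0895] r 0.045497753727930246 phi 8.963691493957427 open 0.017093359546850272 F [ 0.9942 -6.4867 -0.1216]
needle -0.04357580513059267 0.046904314284078 126.01961517333984 [0.    0.003]
[-1.1, -0.1, 3.0] time: 12.8
ee_pos: [0.6145, 0.0505, 0.0895]
tcp_rot: [-90.0, -0.1, 22.0]
wrist_force: [-1.4, -2.9, 3.8]
opening: 0.0176
t 12.8 pos [0.6145 0.0505 0.0895] r 0.04537598691014362 phi 49.30720318347766 open 0.01762234898188056 F [-2.3641 -3.7653 -2.1609]
needle -0.10466232895039418 0.01199362809575479 118.87512969970703 [0.002 0.   ]
[-2.7, -0.1, 1.7] [-5.3, -0.1, 3.5] [-8.0, -0.1, 5.1] [-10.8, -0.1, 6.5] [-13.7, -0.1, 7.7] [-16.7, -0.1, 8.7] [-19.7, -0.1, 9.5] [-22.8, -0.1, 10.0] [-25.9, -0.1, 10.4] [-29.1, -0.1, 10.6] [-32.2, -0.1, 10.5] [-35.3, -0.1, 10.2] [-38.4, -0.1, 9.7] [-41.5, -0.1, 8.9] [-44.5, -0.1, 8.0]
```

```bash
python3 -m inch '[[[-2.7,0,1.7],[0,0,0],15],[[-5.3,0,3.5],[0,0,0],15],[[-8,0,5.1],[0,0,0],15],[[-10.8,0,6.5],[0,0,0],15],[[-13.7,0,7.7],[0,0,0],15],[[-16.7,0,8.7],[0,0,0],15],[[-19.7,0,9.5],[0,0,0],15],[[-22.8,0,10],[0,0,0],15],[[-25.9,0,10.4],[0,0,0],15],[[-29.1,0,10.6],[0,0,0],15],[[-32.2,0,10.5],[0,0,0],15],[[-35.3,0,10.2],[0,0,0],15]]'
python3 look.py 4 15
```

```text
time: 14.05
ee_pos: [0.5779, 0.0466, 0.0896]
tcp_rot: [-90.0, -0.1, 22.0]
wrist_force: [3.0, -1.6, 3.4]
opening: 0.0176
t 14.05 pos [0.5779 0.0466 0.0896] r 0.04487494667156774 phi 97.36260090344695 open 0.017614829316986637 F [ 2.191  -3.4338 -2.6415]
needle -0.10466232895039418 0.01199362809575479 118.71161651611328 [0.002 0.   ]
[-3.1, -0.0, -0.4] [-6.2, -0.0, -1.1] [-9.2, -0.0, -2.1] [-12.1, -0.0, -3.2] [-14.9, -0.1, -4.6] [-17.7, -0.1, -6.1] [-20.3, -0.1, -7.8] [-22.8, -0.1, -9.7] [-25.1, -0.1, -11.8] [-27.3, -0.1, -14.1] [-29.4, -0.1, -16.4] [-31.2, -0.1, -19.0] [-32.9, -0.1, -21.6] [-34.4, -0.1, -24.4] [-35.7, -0.1, -27.2]
```

```bash
python3 -m inch '[[[-3.1,0,-0.4],[0,0,0],15],[[-6.2,0,-1.1],[0,0,0],15],[[-9.2,0,-2.1],[0,0,0],15],[[-12.1,0,-3.2],[0,0,0],15],[[-14.9,0,-4.6],[0,0,0],15],[[-17.7,0,-6.1],[0,0,0],15],[[-20.3,0,-7.8],[0,0,0],15],[[-22.8,0,-9.7],[0,0,0],15],[[-25.1,0,-11.8],[0,0,0],15],[[-27.3,0,-14.1],[0,0,0],15],[[-29.4,0,-16.4],[0,0,0],15],[[-31.2,0,-19],[0,0,0],15]]'
python3 look.py 4 15
```

```text
time: 15.3
ee_pos: [0.5562, 0.0171, 0.0896]
tcp_rot: [-90.0, -0.2, 22.0]
wrist_force: [6.4, -0.2, 0.0]
opening: 0.0174
t 15.3 pos [0.5562 0.0171 0.0896] r 0.044828974298161975 phi 145.54159944729523 open 0.017370961675048875 F [ 5.911   0.0107 -2.5567]
needle 0.30549004526827334 0.02601783233718788 120.12754821777344 [-0.003 -0.003]
[-1.8, -0.0, -2.6] [-3.3, -0.0, -5.3] [-4.6, -0.0, -8.2] [-5.7, -0.0, -11.1] [-6.6, -0.0, -14.1] [-7.3, -0.0, -17.2] [-7.7, -0.0, -20.3] [-8.0, -0.0, -23.4] [-8.0, -0.0, -26.6] [-7.8, -0.0, -29.7] [-7.4, -0.0, -32.8] [-6.7, -0.0, -35.9] [-5.9, -0.0, -38.9] [-4.8, -0.0, -41.9] [-3.6, -0.0, -44.8]
```

```bash
python3 -m inch '[[[-1.8,0,-2.6],[0,0,0],15],[[-3.3,0,-5.3],[0,0,0],15],[[-4.6,0,-8.2],[0,0,0],15],[[-4.6,0,-8.2],[0,0,0],15]]' >/dev/null
python3 look.py 4 1
python3 -m inch '[[[-1.1,0,-2.9],[0,0,0],15],[[-2,0,-5.9],[0,0,0],15],[[-2.7,0,-9],[0,0,0],15],[[-2.7,0,-9],[0,0,0],15]]' >/dev/null
python3 look.py 4 1
python3 -m inch '[[[-0.4,0,-3.1],[0,0,0],15],[[-0.7,0,-6.2],[0,0,0],15],[[-0.7,0,-9.4],[0,0,0],15],[[-0.7,0,-9.4],[0,0,0],15]]' >/dev/null
python3 look.py 4 12
```

```text
t 15.75 pos [0.5552 0.0073 0.0895] r 0.044786496369930234 phi -201.78883566811206 open 0.017090686640382022 F [ 4.9741 -1.6662 -2.7664]
needle 0.9541707505928325 0.03092184073321803 124.75989532470703 [0.003 0.001]
[-1.3, -0.1, -2.9] t 16.2 pos [ 0.5563 -0.0023  0.0895] r 0.044774212782863226 phi -189.42697665843568 open 0.017114737619686324 F [ 4.0819 -2.4192 -2.1126]
needle 1.3905030635914148 0.02744233872090162 126.79292297363281 [-0.003  0.002]
[-0.6, -0.1, -3.1] t 16.65 pos [ 0.5595 -0.0116  0.0896] r 0.044801285045796224 phi -176.8173404675822 open 0.017184592030025144 F [ 4.7666 -2.1354 -0.1986]
needle 1.6028514559173916 0.022532103755408983 127.35542297363281 [0.003 0.003]
[0.1, -0.0, -3.1] [0.6, -0.0, -6.2] [1.3, -0.0, -9.3] [2.3, -0.0, -12.3] [3.4, -0.0, -15.2] [4.7, 0.0, -18.1] [6.3, 0.0, -20.8] [8.0, 0.0, -23.4] [9.9, 0.0, -25.9] [12.0, 0.0, -28.3] [14.2, 0.1, -30.5] [16.6, 0.1, -32.5]
```

```bash
sed -i "s/save(p,'last.png')/save(p,'n%.1f.png'%ph)/" look.py
python3 -m inch '[[[0.1,0,-3.1],[0,0,0],15],[[0.6,0,-6.2],[0,0,0],15],[[1.3,0,-9.3],[0,0,0],15],[[1.3,0,-9.3],[0,0,0],15]]' >/dev/null
python3 look.py 4 1
python3 -m inch '[[[1,0,-3],[0,0,0],15],[[2.1,0,-5.9],[0,0,0],15],[[3.4,0,-8.8],[0,0,0],15],[[3.4,0,-8.8],[0,0,0],15]]' >/dev/null
python3 look.py 4 1
python3 -m inch '[[[1.6,0,-2.7],[0,0,0],15],[[3.3,0,-5.3],[0,0,0],15],[[5.2,0,-7.8],[0,0,0],15],[[5.2,0,-7.8],[0,0,0],15]]' >/dev/null
python3 look.py 4 1
python3 -m inch '[[[2.1,0,-2.4],[0,0,0],15],[[4.3,0,-4.6],[0,0,0],15],[[6.7,0,-6.6],[0,0,0],15],[[6.7,0,-6.6],[0,0,0],15]]' >/dev/null
python3 look.py -4 12
```

```text
t 17.1 pos [ 0.5644 -0.0198  0.0895] r 0.04487992347267291 phi -164.56951796507337 open 0.016780883936885205 F [ 5.3331 -2.3567  0.3799]
needle 1.434136294891273 0.01929534088165616 126.0218276977539 [-0.002  0.002]
[0.8, -0.1, -3.0] t 17.55 pos [ 0.5712 -0.027   0.0895] r 0.044905986294195024 phi -151.96016877642492 open 0.017120366138482956 F [ 5.2743 -3.0436  1.5916]
needle 1.1054326190990078 0.0412405212601529 123.33419799804688 [-0.003  0.001]
[1.5, -0.1, -2.8] t 18.0 pos [ 0.5793 -0.0324  0.0895] r 0.044986530136250986 phi -139.4985441218743 open 0.017128710916895096 F [ 4.6975 -1.7437  2.0083]
needle 0.47420520629439183 0.019295340881656124 125.31636047363281 [-0.003 -0.003]
[2.1, -0.1, -2.3] t 18.45 pos [ 0.5883 -0.0361  0.0895] r 0.045132206671660215 phi -127.1091826620131 open 0.01755501332048659 F [ 3.4169 -3.4239  3.0796]
needle -0.03775804095727808 0.04154714645786579 121.6958236694336 [0.    0.003]
[-2.4, -0.1, 2.1] [-4.7, -0.1, 4.2] [-6.8, -0.1, 6.5] [-8.8, -0.1, 9.0] [-10.6, -0.1, 11.5] [-12.2, -0.2, 14.2] [-13.6, -0.2, 17.0] [-14.9, -0.2, 19.9] [-15.9, -0.2, 22.9] [-16.7, -0.2, 25.9] [-17.3, -0.2, 29.0] [-17.7, -0.2, 32.1]
```

```bash
python3 -m inch '[[[-2.4,0,2.1],[0,0,0],15],[[-4.7,0,4.2],[0,0,0],15],[[-6.8,0,6.5],[0,0,0],15],[[-8.8,0,9],[0,0,0],15],[[-10.6,0,11.5],[0,0,0],15],[[-12.2,0,14.2],[0,0,0],15],[[-13.6,0,17],[0,0,0],15],[[-14.9,0,19.9],[0,0,0],15],[[-15.9,0,22.9],[0,0,0],15],[[-16.7,0,25.9],[0,0,0],15],[[-17.3,0,29],[0,0,0],15],[[-17.7,0,32.1],[0,0,0],15],[[-17.7,0,32.1],[0,0,0],15],[[-17.7,0,32.1],[0,0,0],15]]'
python3 look.py -4 1
```

```text
time: 19.9
ee_pos: [0.56, -0.0128, 0.0895]
tcp_rot: [-90.1, -0.4, 21.9]
wrist_force: [5.2, 2.8, 1.7]
opening: 0.0174
t 19.9 pos [ 0.56   -0.0128  0.0895] r 0.044827341703827295 phi -175.13790608216945 open 0.017406100255037426 F [ 5.9221 -1.6199  0.6746]
needle 1.579580399224134 0.0567045509438933 130.373046875 [0.003 0.003]
[-0.3, -0.1, 3.1]
```

```bash
python3 -m inch '[[[1,0,0],[0,0,0],18],[[1,0,0],[0,0,0],24],[[1,0,0],[0,0,0],36],[[1,0,0],[0,0,0],36],[[1,0,0],[0,0,0],36],[[1,-15,0],[0,0,0],36],[[1,-40,0],[0,0,0],36],[[1,-70,0],[0,0,0],36],[[1,-95,0],[0,0,0],36],[[1,-95,0],[0,0,0],36]]'
python3 look.py -4 1
python3 - <<'E'
from h import *
np.set_printoptions(precision=4,suppress=True)
p=bot.camera('wrist'); save(p,'w4.png'); r=bot.search_frame(p,'crank_handle')
print(r and (r[0]['box'],r[0]['confidence']))
for a in (-170,-175,-180): 
    w=np.radians(a)+YW; print(a,proj(p,[.6+.045*np.cos(w),.0075+.045*np.sin(w),.12]))
print(rel([.6605,-.168,.18],12.1))
E
```

```text
time: 20.95
ee_pos: [0.5617, -0.0126, 0.1897]
tcp_rot: [-90.2, -0.7, 21.9]
wrist_force: [-0.1, 0.5, 0.0]
opening: 0.0361
t 20.95 pos [ 0.5617 -0.0126  0.1897] r 0.04323349428330056 phi -174.3663590273734 open 0.03605625761035283 F [ 0.1189 -0.045   0.4745]
needle 1.6028514559173916 0.022532103755408983 126.31033325195312 [0.003 0.003]
[-3.2, 100.0, 3.4] ([305.4, 209.2, 394.9, 264.3], 0.97)
-170 [315.7387 261.9783]
-175 [314.8679 256.0393]
-180 [314.5482 249.9867]
(array([  34.9,    5.1, -181.6]), array([0.001, 0.172, 0.006]))
```

View pics/w4.png

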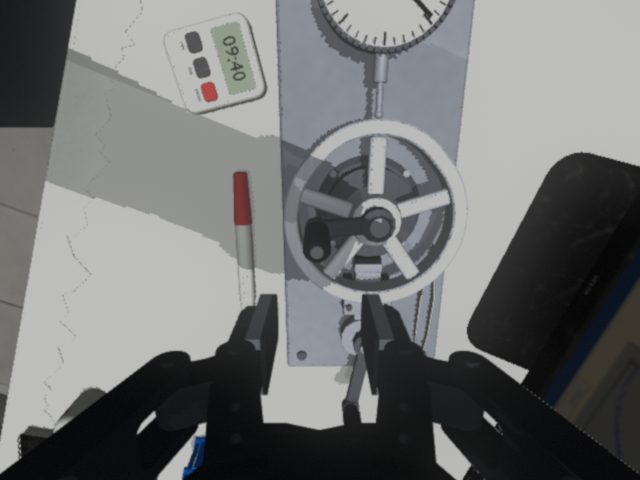

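Crank handle still at (317,252), needle about 1.6. Now the brake lever.

```bash
python3 -m inch '[[[6,0,-30],[0.001,0.03,0.006],40],[[12,2,-65],[0.001,0.06,0.006],40],[[20,4,-105],[0.001,0.1,0.006],40],[[28,5,-145],[0.001,0.15,0.006],40],[[33,5,-170],[0.001,0.172,0.006],40],[[35,5,-180],[0.001,0.172,0.006],40],[[35,5,-182],[0.001,0.172,0.006],40],[[35,5,-182],[0.001,0.172,0.006],40]]'
python3 - <<'E'
from h import *
np.set_printoptions(precision=4,suppress=True)
p=bot.camera('wrist'); save(p,'w5.png'); r=bot.search_frame(p,'brake_handle')
print(r and (r[0]['box'],r[0]['confidence'])); print(proj(p,[.6615,-.1685,.092]))
print(rel([.6615,-.1685,.061],12.1))
E
```

```text
time: 21.9
ee_pos: [0.6603, -0.1676, 0.1797]
tcp_rot: [-90.0, 0.0, 12.1]
wrist_force: [0.4, 0.3, 0.2]
opening: 0.0398
([292.0, 113.5, 336.5, 262.6], 0.7)
[319.6175 247.7933]
(array([  0.7, 119.5,  -1.6]), array([-0.   ,  0.001,  0.001]))
```

View pics/w5.png

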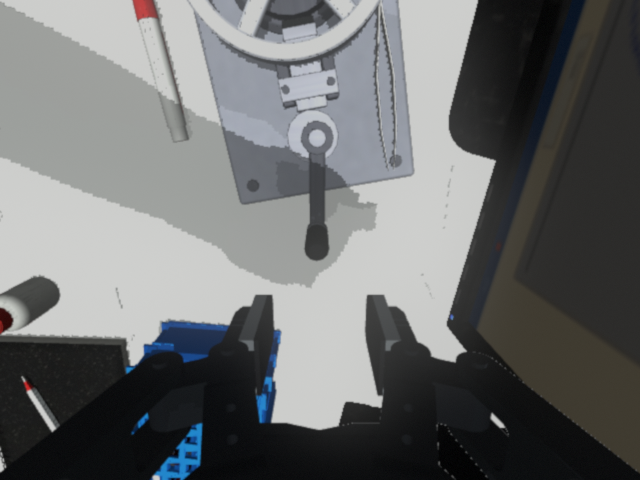

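Handle at (316,247), lined up. Descend and grip.

```bash
python3 -m inch '[[[0,40,-1],[0,0,0],40],[[0,75,-1],[0,0,0],40],[[0,95,-1],[0,0,0],40],[[0,108,-1],[0,0,0],40],[[0,115,-1],[0,0,0],40],[[0,119,-1],[0,0,0],40],[[0,119,-1],[0,0,0],40],[[0,119,-1],[0,0,0],14],[[0,119,-1],[0,0,0],14],[[0,119,-1],[0,0,0],14],[[0,119,-1],[0,0,0],14],[[0,119,-1],[0,0,0],14],[[0,119,-1],[0,0,0],14],[[0,119,-1],[0,0,0],14]]' 20
```

```text
time: 23.4
ee_pos: [0.6588, -0.1688, 0.0627]
tcp_rot: [-90.0, 0.2, 12.1]
wrist_force: [-12.9, -0.7, 7.1]
opening: 0.0162
```

```bash
python3 -m inch '[[[-3,0,0],[0,0.044,0],14],[[-6.1,0,0.3],[0,0.087,0],14],[[-9.1,0,0.6],[0,0.131,0],14],[[-12.2,0,1.1],[0,0.175,0],14],[[-15.2,0,1.7],[0,0.218,0],14],[[-18.1,0,2.4],[0,0.262,0],14],[[-21,0,3.2],[0,0.305,0],14],[[-23.9,0,4.2],[0,0.349,0],14],[[-26.8,0,5.3],[0,0.393,0],14],[[-29.6,0,6.6],[0,0.436,0],14],[[-32.3,0,7.9],[0,0.48,0],14],[[-35,0,9.4],[0,0.524,0],14],[[-35,0,9.4],[0,0.524,0],14]]'
python3 - <<'E'
from h import *
np.set_printoptions(precision=4,suppress=True)
o=bot.get_obs(); print(Rm(o['tcp_rot']).T@o['wrist_force'])
E
```

```text
time: 24.7
ee_pos: [0.6223, -0.1669, 0.0629]
tcp_rot: [-90.1, 0.1, -18.0]
wrist_force: [-1.0, 0.9, -3.8]
opening: 0.0163
[-1.2378  3.8243  0.5621]
```

```bash
python3 -m inch '[[[-3,0,0],[0,0.044,0],14],[[-6.1,0,0.3],[0,0.087,0],14],[[-9.1,0,0.6],[0,0.131,0],14],[[-12.2,0,1.1],[0,0.175,0],14],[[-15.2,0,1.7],[0,0.218,0],14],[[-18.1,0,2.4],[0,0.262,0],14],[[-21,0,3.2],[0,0.305,0],14],[[-23.9,0,4.2],[0,0.349,0],14],[[-26.8,0,5.3],[0,0.393,0],14],[[-29.6,0,6.6],[0,0.436,0],14],[[-32.3,0,7.9],[0,0.48,0],14],[[-35,0,9.4],[0,0.524,0],14],[[-35,0,9.4],[0,0.524,0],14]]'
python3 - <<'E'
from h import *
np.set_printoptions(precision=4,suppress=True)
o=bot.get_obs(); print(Rm(o['tcp_rot']).T@o['wrist_force'])
E
python3 -m inch '[[[-3,0,0],[0,0.044,0],14],[[-6.1,0,0.3],[0,0.087,0],14],[[-9.1,0,0.6],[0,0.131,0],14],[[-10.2,0,0.8],[0,0.15,0],14],[[-10.2,0,0.8],[0,0.15,0],14]]'
python3 look.py 4 1
```

```text
time: 26.0
ee_pos: [0.592, -0.147, 0.0629]
tcp_rot: [-90.1, 0.1, -48.0]
wrist_force: [1.2, 1.0, -5.1]
opening: 0.0162
[0.0659 5.0952 1.595 ]
time: 26.5
ee_pos: [0.5859, -0.139, 0.0629]
tcp_rot: [-90.1, 0.1, -56.5]
wrist_force: [2.0, -1.3, -6.2]
opening: 0.016
t 26.5 pos [ 0.5859 -0.139   0.0629] r 0.1471996375085939 phi -117.57395442779364 open 0.016002902908451216 F [2.211  6.1555 1.0105]
needle 1.54176493209759 0.04910758162760049 119.24940490722656 [0.003 0.   ]
[-77.5, -26.8, 66.8]
```

```bash
python3 -m inch '[[[-2,0,0],[0,0.02,0],14],[[-4,0,0],[0,0.05,0],14],[[-6,0,0.2],[0,0.08,0],14],[[-6,0,0.2],[0,0.08,0],14]]'
python3 - <<'E'
from h import *
np.set_printoptions(precision=4,suppress=True)
o=bot.get_obs(); print(Rm(o['tcp_rot']).T@o['wrist_force'])
E
```

```text
time: 26.95
ee_pos: [0.5861, -0.1381, 0.0632]
tcp_rot: [-90.0, -0.5, -61.2]
wrist_force: [20.8, -23.3, -18.4]
opening: 0.0163
[30.2799 18.6437  6.951 ]
```

At the on stop (30 N, no movement). Relieve, release, rise clear.

```bash
python3 -m inch '[[[0,0,0],[0,0,0],14],[[0,0,0],[0,0,0],14],[[0,0,0],[0,0,0],36],[[0,0,0],[0,0,0],36],[[0,0,0],[0,0,0],36],[[0,0,0],[0,0,0],36],[[0,-20,0],[0,0,0],36],[[0,-50,0],[0,0,0],36],[[0,-90,0],[0,0,0],36],[[0,-130,0],[0,0,0],36],[[0,-160,0],[0,0,0],36],[[0,-160,0],[0,0,0],36]]'
python3 look.py 4 1
python3 - <<'E'
from h import *
np.set_printoptions(precision=4,suppress=True)
p=bot.camera('wrist'); save(p,'w6.png'); print(proj(p,[*brk(1.2)[0],.092]),proj(p,[*brk(1.1)[0],.092]))
E
```

```text
time: 28.15
ee_pos: [0.5867, -0.1368, 0.2284]
tcp_rot: [-89.7, -0.8, -61.2]
wrist_force: [0.5, -0.1, 1.0]
opening: 0.0363
t 28.15 pos [ 0.5867 -0.1368  0.2284] r 0.14495772930692943 phi -117.33049181785827 open 0.03631007981119118 F [ 0.3484 -0.996   0.4418]
needle 1.5475826962709045 0.045531206590078796 124.92306518554688 [0.003 0.   ]
[-83.1, 137.9, 58.0] [319.5491 236.0541] [328.5803 234.9072]
```

View pics/w6.png

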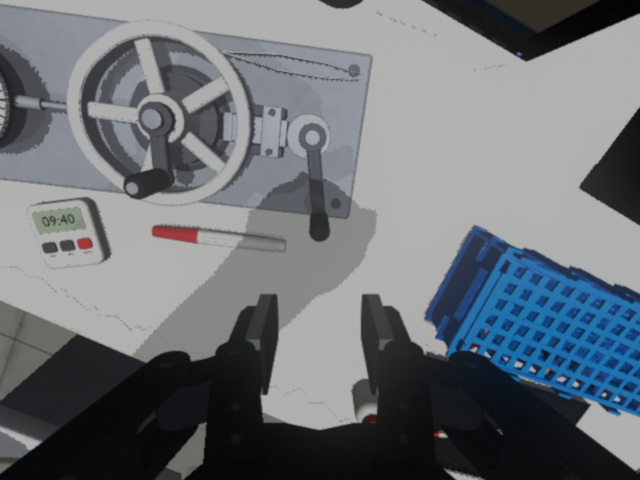

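Brake handle at (319,230), matching 1.2; loose things look unmoved. I check with wrist and scene pictures that the pulley did not creep while braking.

```bash
ls pics
python3 - <<'E'
from h import *
from look import needle
p=bot.camera('scene'); 
import glob
for n in ['n-175.1.png','n-174.4.png','n-117.6.png','n-117.3.png']:
    q=dict(p); q['frame']=cv2.cvtColor(cv2.imread('pics/'+n),cv2.COLOR_BGR2RGB); u,v=284,205
    g=cv2.cvtColor(q['frame'],cv2.COLOR_RGB2GRAY).astype(float)
    a=g[190:222,264:304]; 
    if n=='n-175.1.png': a0=a
    print(n,needle(q),'max gauge diff',abs(a-a0).max())
w=bot.camera('wrist'); o=bot.get_obs()
# crank handle top angle from wrist picture
X=atz(w,(133,188),.12)[:2]-atz(w,(156,117),.087)[:2]; print('phi wrist now',np.degrees(np.arctan2(X[1],X[0])-YW),np.linalg.norm(X))
E
```

```text
g3.png
last.png
n-117.3.png
n-117.6.png
n-127.1.png
n-139.5.png
n-152.0.png
n-164.6.png
n-174.4.png
n-175.1.png
sc.png
scene0.png
scene3.png
scene3c.png
t2.png
tc.png
top0.png
top3.png
top3c.png
w1.png
w2.png
w4.png
w5.png
w6.png
n-175.1.png (np.float64(1.579580399224134), np.float64(0.0567045509438933), np.float64(130.373046875), array([0.003, 0.003])) max gauge diff 0.0
n-174.4.png (np.float64(1.6028514559173916), np.float64(0.022532103755408983), np.float64(126.31033325195312), array([0.003, 0.003])) max gauge diff 190.0
n-117.6.png (np.float64(1.54176493209759), np.float64(0.04910758162760049), np.float64(119.24940490722656), array([0.003, 0.   ])) max gauge diff 74.0
n-117.3.png (np.float64(1.5475826962709045), np.float64(0.045531206590078796), np.float64(124.92306518554688), array([0.003, 0.   ])) max gauge diff 79.0
phi wrist now -183.00979391049947 0.04632529483827813
```

Run:
```python
from h import *
w=bot.camera('wrist'); o=bot.get_obs(); T=Rm(o['tcp_rot']); Rr=T.T@Rm(w['orientation']); tr=T.T@(np.array(w['origin'])-o['ee_pos'])
def cam(pos,rpy):
    T=Rm(rpy); return dict(mtx=w['mtx'],orientation=T@Rr,origin=np.array(pos)+T@tr)
def fit(p,hub,hd,zs=.087):
    X=atz(p,hd,.12)[:2]-atz(p,hub,zs)[:2]; return np.degrees(np.arctan2(X[1],X[0])-YW)%360, np.linalg.norm(X)
w4=cam([.5617,-.0126,.1897],[-90.2,-.7,21.9])
# handle / hub tops located by dark-disc centroid from HoughCircles
for n,p,hub,hd in [('w4',w4,(379,228),(317,253)),('w6',w,(156,117),(133,188))]:
    im=cv2.imread('pics/'+n+'.png',0)
    for z in (.08,.085,.09): print(n,z,fit(p,hub,hd,z))
    # spoke directions: rim-plane points
cv2.imwrite('pics/cmp.png',np.hstack([cv2.resize(cv2.imread('pics/w4.png')[110:310,270:480],None,fx=1.9,fy=2.5),cv2.resize(cv2.imread('pics/w6.png')[10:210,60:270],None,fx=1.9,fy=2.5)]))
```

```text
w4 0.08 (np.float64(185.6104630894638), np.float64(0.04508993984342124))
w4 0.085 (np.float64(187.5563685143434), np.float64(0.04434973559334035))
w4 0.09 (np.float64(189.56592154842383), np.float64(0.04366238592217546))
w6 0.08 (np.float64(180.62013779351912), np.float64(0.04590445399361982))
w6 0.085 (np.float64(178.04868440137977), np.float64(0.046089096312352085))
w6 0.09 (np.float64(175.50283016658324), np.float64(0.046365725562238926))
```

View pics/cmp.png

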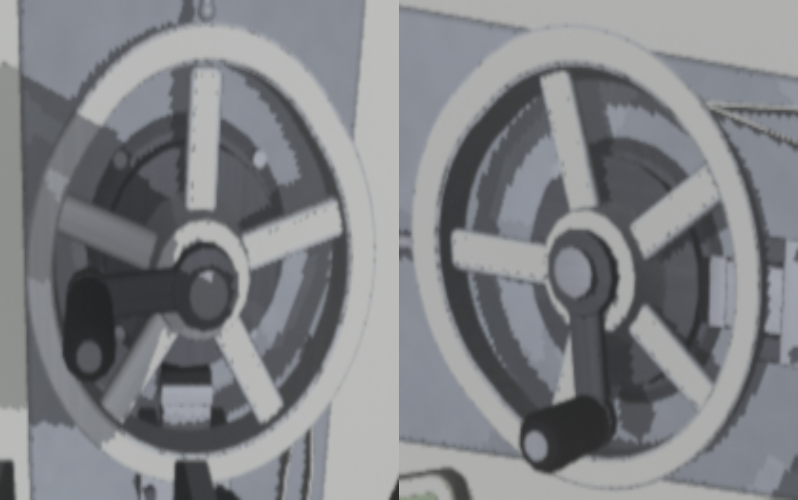

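Run:
```python
from h import *
w=bot.camera('wrist'); o=bot.get_obs(); T=Rm(o['tcp_rot']); Rr=T.T@Rm(w['orientation']); tr=T.T@(np.array(w['origin'])-o['ee_pos'])
T4=Rm([-90.2,-.7,21.9]); w4=dict(mtx=w['mtx'],orientation=T4@Rr,origin=np.array([.5617,-.0126,.1897])+T4@tr)
a4=lambda u,v:(270+u/1.9,110+v/2.5); a6=lambda u,v:(60+(u-400)/1.9,10+v/2.5)
sp={'gaugeward':((202,205),(205,70),(548,255),(455,247)),'right/up':((250,248),(335,215),(577,205),(553,75)),'right/down':((230,335),(268,415),(635,237),(715,180))}
for k,(i4,o4,i6,o6) in sp.items():
    r=[]
    for p,f,i,oo in((w4,a4,i4,o4),(w,a6,i6,o6)):
        d=atz(p,f(*oo),.058)-atz(p,f(*i),.058); r.append(np.degrees(np.arctan2(d[1],d[0])-YW))
    print(k,r,r[1]-r[0])
```

```text
gaugeward [np.float64(90.93206873776496), np.float64(93.18467715531482)] 2.252608417549851
right/up [np.float64(16.768605272287804), np.float64(13.701106627900932)] -3.0674986443868715
right/down [np.float64(-56.99204645793675), np.float64(-57.534581993846516)] -0.5425355359097637
```

The spoke angles before and after braking differ by −0.5° on average, which is within the reading error, so the pulley did not move. Handing in.

```bash
python3 -c "
from workcell import bot
print(bot.job_done(), bot.get_obs()['time'])"
```

```text
the job is handed in; nothing more can be done
the job is handed in; nothing more can be done
```

The high spot is at the plunger, with the brake lever swung to its fully-on stop. I handed the job in at about 28 s with the gripper clear of everything; no verdict came back.

- **Brake off:** I swung the lever until it met its off stop, with about 50 N on the fingers.
- **Finding the high spot:** I led the crank round at about 40°/s, covering about 225° of the turn. The needle rose from about 0 to 1.60 and fell back to about 0. Both sides of that bulge put its peak at a crank angle of about 184.5°. I stopped before a full turn, relying on there being only one high spot.
- **Setting it:** I brought the crank back to about 185° and let go. The needle read about 1.6.
- **Brake on:** I swung the lever to its on stop, with about 30 N on the fingers. The last wrist picture shows its handle where fully on (1.2 rad) should put it.

**Checks that disagreed:**
- **Needle:** after braking it read about 1.55, against 1.58 and 1.60 just before. That is about the reading noise of 0.05 rad.
- **Crank angle:** estimates from the wrist pictures before and after braking differed by 5 to 14°, because they depend on the hub height, which I don't know.
- **Spokes:** they don't depend on the hub height. Single spokes differed by −3° to +2°, and the average of −0.5° shows no real movement.

In the last wrist picture the loose things in view look unmoved. I did not check the spare pulley, the wrench or all of the pen again.

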